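# Unclip the cover of the long blood-tube carrier

## Robot

A 6-joint arm with a two-finger parallel gripper is mounted at the origin on the work surface. World frame = base frame: x ahead of the robot, y to its left, z up, the work surface at z = 0. Lengths are in m, angles in rad, forces in N, time in s.
With the tool pointing down it reaches from about 0.25 to 0.775 m from the base axis. Payload 4 kg.
Tool frame: the origin (TCP) lies midway between the tips of the shut fingers; the grasp point (between the pads) lies 19 mm behind it; x points along the fingers, z is the direction in which the jaws open and shut, and the axes are right-handed (so a half turn about x gives the same grasp; the last joint's range is limited). The gripper opens to 85 mm and grips with 20 to 120 N. Pads are 22 mm wide; open, the fingers measure 114 mm over their backs; the gripper's body (76 mm by 85 mm) begins 54 mm behind the grasp point. The pads swing forward as they close: fully open they stand 13 mm farther back than shut.
Start: joints at [-1.305, 0.087, 1.371, -0, 1.684, -0.103], TCP at [0.198, -0.513, 0.231] pointing down, gripper open.
Joint ranges: [-3.1, 3.1], [-0.76, 2.03], [0.27, 2.55], [-1.08, 4.22], [0.17, 2.65], [-2.57, 2.57]. Speed limits (rad/s): [2.79, 2.79, 3.14, 3.14, 3.14, 3.14].

## Interface

Orientations are given as [roll, pitch, yaw] about the fixed x, y, z axes, in that order (R = Rz(yaw) Ry(pitch) Rx(roll)).
In Python, from station import bot gives the robot as it stands. Calls block until the motion is done:
- bot.reach(position, orientation): joint-space move of the TCP to a pose.
- bot.move_straight(position, orientation=None, vel=0.15): straight line of the TCP; orientation=None keeps the orientation; vel is the mean speed in m/s.
- bot.goto_joints(angles): joint-space move.
- bot.move_gripper(opening): finger opening in m; the grip force is fixed at half the most; returns when the fingers have stopped.
- bot.pause(seconds).
- bot.solve_ik(position, orientation): joint angles nearest the present ones, or None.
- bot.capture(name): name is "scene" or "top" or "wrist"; returns a dict with "frame" (480x640x3 uint8, red, green, blue), "fovy" (degrees; the focal length in pixels is half the picture's height over the tangent of half this angle, whatever the lens; pixels are square), "cx", "cy" (the principal point, pixels), "R" (3x3) and "t" (3): a world point X has camera coordinates R X + t; the wrist camera has in their place "hand_eye" (4x4, takes a point from camera to tool coordinates, whose origin is the TCP and whose axes are the tool frame's). Camera axes: x right, y down, z forward; pixel columns grow to the right and rows downward; lengths in m; the calibration is good to about 2 mm. The wrist camera is an equidistant fisheye: a pixel r from the principal point sees the ray r / f radians off the axis. A picture is of the moment at which its call begins: read the wrist's pose just before it. There is no depth.
A pose or a line that the arm cannot do raises bot.PlanningError and nothing moves.
- bot.sign_off(): hands the job in, once; it reports no verdict.
Readings, each from a call of its own:
- bot.current_time_s(): time.
- bot.current_joint_positions(): joint angles.
- bot.current_qvel(): joint speeds.
- bot.current_tau(): joint torques, N m.
- bot.current_eef_pos(): TCP position.
- bot.current_eef_rot(): TCP orientation.
- bot.current_ft_force(): force on the tool from outside, world axes, zero at the start.
- bot.current_torque(): the same for the moment, N m.
- bot.current_grip_width(): finger opening in m.
Only numpy, scipy, OpenCV 4.12 (cv2) and the standard library are available. Lean on these libraries where they do the work, as an engineer would, in place of code of your own. Each camera call takes 0.05 s, during which the arm holds its last target.

## Task

Open the longer of the two covered blood-tube carriers: squeeze the two snap tabs on its cover together, lift the cover off, and set it down (do not drop it) flat and right way up in the middle of the empty steel tray, lined up with the tray. Leave the cover of the shorter carrier where it is.

Things in the scene. Friction and masses are not known exactly. Their poses are not given: they have to be found in the camera images.
- long_cover_grip (a point): Long carrier's clip-on cover: grey plate 204 x 88 x 5 mm, 145 g (+-40%), on an 80 mm high fixed white carrier. Point midway between its two upright snap tabs, 25 mm above the plate's top (seated: 110 mm above the bench). x along its length, y from tab to tab, z up. End feet reach 20 mm below the plate: lift 30 mm to clear; on a floor the point stands at 50 mm. Looks the same turned half round.
- long_cover_left (a joint): White snap tab on the cover's +y side, upright, 26 mm wide (x), 5 thick (y), 36 above the plate's top. The tabs' outer faces are 50 mm apart, 34 squeezed. Value: m of inward travel, 0 sprung out and clipped, 0.008 fully in; the hook lets go beyond about 0.005. Spring 3 N at rest, 6 N fully in; springs back. A 20 N grip takes both tabs home and holds the cover.
- long_cover_right (a joint): The same for the tab on the cover's -y side. Both must be in at once for the cover to come off.
- short_cover_grip (a point): The same point and axes of the other, shorter cover (134 x 88 mm plate, the same tabs) on the shorter carrier (130 x 84 mm, 80 mm high). Not to be moved.
- tray_in (a point): Empty shallow steel tray, fixed, 260 x 150 mm outside, 16 mm high, walls 4 mm. Point: centre of its inner floor (4 mm above the bench); x along its length, y across, z up. The cover goes here, length along the tray's length, either way round.
Not all that is in view belongs to the job. Leave any purple or yellow look-alike of the part that bears long_cover_grip alone.

How it is judged:
By the outcome, as a careful person would: the job done as asked, in the order asked, and still so for the second after the job is handed in, with the robot touching nothing.
It also fails if it takes over 38 s, if anything falls off the work surface, if the arm or the gripper's body presses on something with over 40 N, if the wrist force passes 120 N, or if a joint passes its speed limit or range.

## Working session

There is one attempt and no reset: what is moved stays moved. The work goes in short steps, each a Python script; the robot and the scene stay as the last script left them, time stands still between calls to the robot, and variables do not carry over. Pictures are saved under pics/ and viewed, and the job is handed in when it is done.

```bash
mkdir -p pics; ls; python3 - <<'E'
from station import bot
import cv2,pickle
print(bot.current_time_s())
d={}
for n in ("scene","top"):
    c=bot.capture(n);d[n]=c
    cv2.imwrite(f"pics/{n}0.png",c["frame"][:,:,::-1])
    print(n,c["fovy"],c["cx"],c["cy"],c["R"],c["t"])
pickle.dump(d,open("cams.pkl","wb"))
E
```

```text
pics
0.0
scene 50.666756126003236 322.8714646125142 240.53202835507406 [[ 0.14184309  0.98982895  0.01091757]
 [ 0.52626126 -0.06606306 -0.84775277]
 [-0.83840898  0.12599336 -0.53027922]] [-0.07849237 -0.14494739  1.46119319]
top 55.91684164028187 319.96682525621225 243.73001055025827 [[-9.19724491e-03 -9.99956156e-01 -1.75973065e-03]
 [-9.81245538e-01  9.36397484e-03 -1.92534440e-01]
 [ 1.92542477e-01 -4.40585553e-05 -9.81288639e-01]] [0.03671884 0.43896692 0.81080882]
```

View pics/scene0.png

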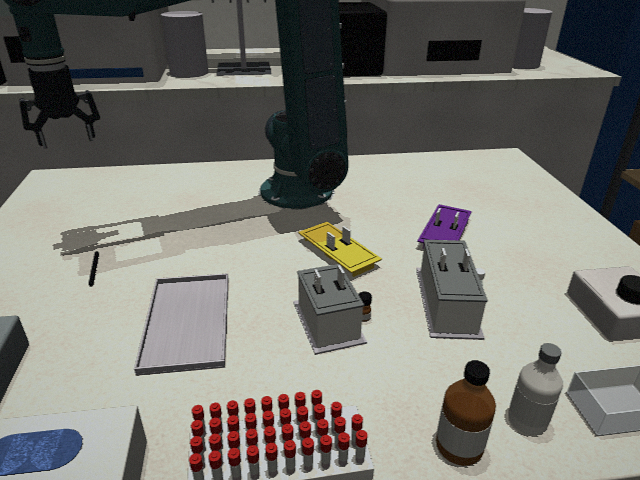

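View pics/top0.png

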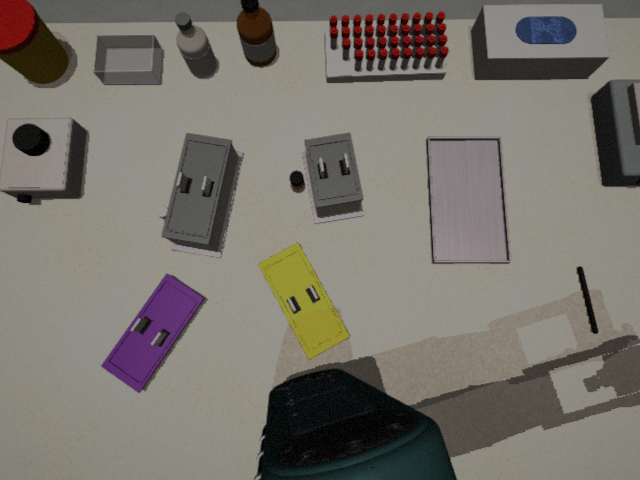

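Two grey covers are in view in the top picture: at about (200,188), long, and (332,170), short. The purple (155,333) and yellow (305,300) plates are look-alikes. The grey one at (200,188) fits, as it has the longer plate on a white carrier. The tray is at (468,200). I'll enlarge to confirm.

```bash
python3 - <<'E'
import cv2,pickle
import numpy as np
d=pickle.load(open("cams.pkl","rb"))
f=d["top"]["frame"][:,:,::-1]
g=lambda a:np.clip(a.astype(float)*1.0,0,255).astype(np.uint8)
cv2.imwrite("pics/c1.png",cv2.resize(g(f[120:265,145:260]),None,fx=4,fy=4,interpolation=cv2.INTER_CUBIC))
cv2.imwrite("pics/c2.png",cv2.resize(g(f[125:275,415:525]),None,fx=4,fy=4,interpolation=cv2.INTER_CUBIC))
f=d["scene"]["frame"][:,:,::-1]
cv2.imwrite("pics/c3.png",cv2.resize(f[220:350,285:495],None,fx=3.8,fy=3.8,interpolation=cv2.INTER_CUBIC))
E
```

```text
(no output)
```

View pics/c1.png

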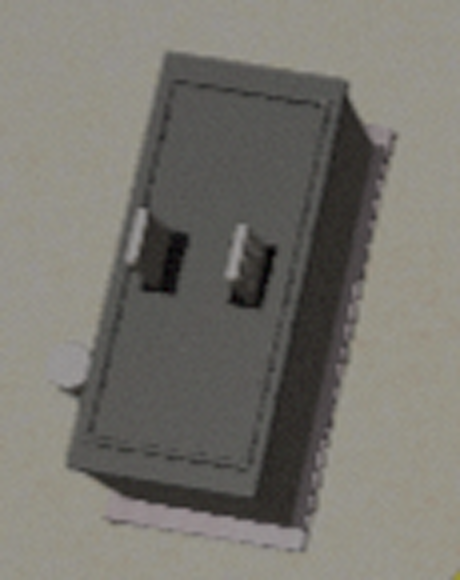

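View pics/c2.png

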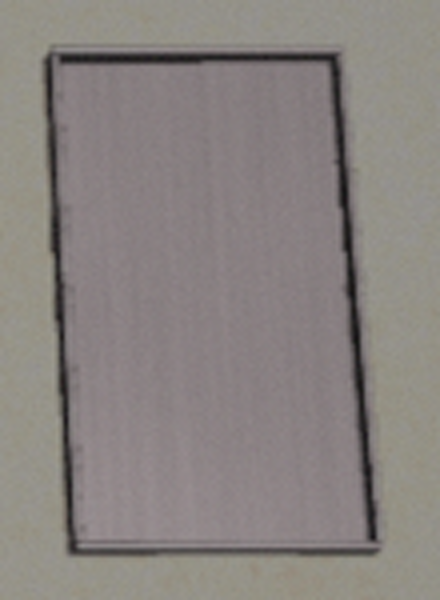

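View pics/c3.png

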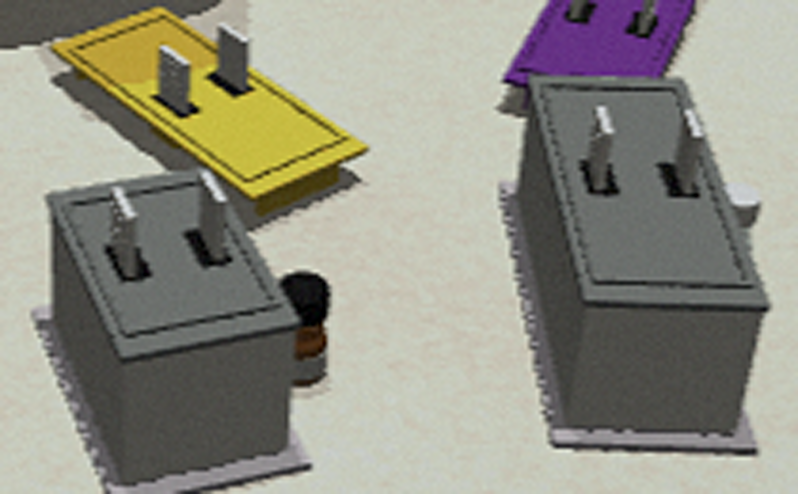

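```bash
cat > h.py <<'E'
import numpy as np,pickle
from scipy.optimize import least_squares
d=pickle.load(open("cams.pkl","rb"))
def proj(c,X):
    f=240/np.tan(np.radians(c["fovy"])/2)
    p=np.asarray(X)@np.array(c["R"]).T+c["t"]
    return np.c_[c["cx"]+f*p[:,0]/p[:,2],c["cy"]+f*p[:,1]/p[:,2]]
def back(c,uv,z):
    f=240/np.tan(np.radians(c["fovy"])/2);R=np.array(c["R"])
    uv=np.asarray(uv,float)
    r=np.c_[(uv[:,0]-c["cx"])/f,(uv[:,1]-c["cy"])/f,np.ones(len(uv))]@R
    C=-R.T@c["t"]
    return C+r*((z-C[2])/r[:,2])[:,None]
def crop(uv,s,ox,oy): return (np.asarray(uv,float)+.5)/s-.5+[ox,oy]
def rect(x,y,a,l,w,z):
    P=np.array([[l,w],[l,-w],[-l,-w],[-l,w]])/2
    c,s=np.cos(a),np.sin(a)
    return np.c_[P@np.array([[c,s],[-s,c]])+[x,y],np.full(4,z)]
E
python3 - <<'E'
from h import *
np.set_printoptions(precision=4,suppress=True)
t,s=d["top"],d["scene"]
print("cams",-np.array(t["R"]).T@t["t"],-np.array(s["R"]).T@s["t"])
cov=crop([(166,52),(348,82),(255,497),(70,468)],4,145,120)
covs=crop([(525,77),(686,80),(767,303),(584,300)],3.8,285,220) 
tr=crop([(49,48),(341,49),(378,548),(72,551)],4,415,125)
B=back(t,cov,.085);print(B,[np.linalg.norm(B[i]-B[i-1]) for i in range(4)])
B2=back(s,covs,.085);print(B2,[np.linalg.norm(B2[i]-B2[i-1]) for i in range(4)])
def fit(c,uv,l,w,z,x0):
    r=least_squares(lambda q:(proj(c,rect(*q,l,w,z))-uv).ravel(),x0)
    return r.x,r.fun
print(fit(t,cov,.204,.088,.085,[*B.mean(0)[:2],-.2]))
T=back(t,tr,.016);print(T,[np.linalg.norm(T[i]-T[i-1]) for i in range(4)])
print(fit(t,tr,.26,.15,.016,[*T.mean(0)[:2],0]))
E
```

```text
cams [0.275  0.0326 0.8802] [ 1.3125 -0.116   0.6528]
[[0.6467 0.2828 0.085 ]
 [0.6308 0.1966 0.085 ]
 [0.4326 0.2327 0.085 ]
 [0.4467 0.3164 0.085 ]] [np.float64(0.2027883305772576), np.float64(0.08764204716028656), np.float64(0.20138736548376127), np.float64(0.08491859922432332)]
[[0.4387 0.23   0.085 ]
 [0.453  0.3187 0.085 ]
 [0.648  0.2816 0.085 ]
 [0.6347 0.1965 0.085 ]] [np.float64(0.19892244914217902), np.float64(0.08982187295388687), np.float64(0.1985322585696522), np.float64(0.08620073909218287)]
(array([ 0.5393,  0.2571, -0.1731]), array([-0.0325, -0.3247,  0.2407, -0.7179,  0.7082,  0.7497, -0.9109,
        0.1777]))
[[ 0.6653 -0.1877  0.016 ]
 [ 0.6633 -0.3366  0.016 ]
 [ 0.4058 -0.3324  0.016 ]
 [ 0.4058 -0.1846  0.016 ]] [np.float64(0.2595473126249252), np.float64(0.1488968374840313), np.float64(0.25746447052267374), np.float64(0.14775525427603317)]
(array([ 0.5351, -0.2603, -0.0123]), array([-0.4106, -0.3438,  0.1116, -0.4328,  0.7612,  0.8179, -0.4793,
       -0.1528]))
```

```bash
cat >> h.py <<'E'
from scipy.spatial.transform import Rotation as Ro
def tool(a,flip=False):
    x=np.array([0,0,-1.]);z=np.array([-np.sin(a),np.cos(a),0])*(-1 if flip else 1)
    return list(Ro.from_matrix(np.c_[x,np.cross(z,x),z]).as_euler("xyz"))
E
python3 - <<'E'
from h import *
from station import bot
import cv2
print(bot.current_eef_rot(), bot.current_ft_force())
for fl in (0,1):
    for p,a in (([.539,.257,.24],-.173),([.535,-.26,.24],-.012)):
        print(fl,bot.solve_ik(p,tool(a,fl)))
q=[bot.solve_ik([.539,.257,.24],tool(-.173,f)) for f in (0,1)]
f=int(np.argmin([9 if v is None else abs(v[5]) for v in q]))
bot.reach([.539,.257,.24],tool(-.173,f))
pp=bot.current_eef_pos();rr=bot.current_eef_rot()
c=bot.capture("wrist");c["p"]=pp;c["r"]=rr
pickle.dump(c,open("w1.pkl","wb"))
cv2.imwrite("pics/w1.png",c["frame"][:,:,::-1])
print(f,pp,rr,bot.current_time_s(),c["fovy"],c["cx"],c["cy"],c["hand_eye"])
E
```

```text
[3.03956546 1.56872801 1.83756257] [-0.12824007 -0.26367498 -0.23439313]
0 [ 3.49994733e-01  1.91379110e-01  1.23672849e+00 -4.44089210e-16
  1.71348505e+00 -1.04780159e+00]
0 [-5.47666999e-01  1.86189767e-01  1.24277685e+00 -4.44089210e-16
  1.71262604e+00 -2.10646333e+00]
1 [ 3.49994733e-01  1.91379110e-01  1.23672849e+00 -4.44089210e-16
  1.71348505e+00  2.09379106e+00]
1 [-0.547667    0.18618977  1.24277685  0.          1.71262604  1.03512933]
0 [0.53936411 0.25613461 0.23997093] [-2.85604541  1.5704832  -1.45972293] 3.1083 65.70646984690485 324.70455992648965 242.0506802732592 [[-4.90428111e-04 -3.10010101e-01  9.50733136e-01 -1.42199901e-01]
 [-6.85536147e-04 -9.50732923e-01 -3.10010385e-01  8.04042441e-02]
 [ 9.99999645e-01 -8.03799738e-04  2.53743021e-04 -2.30279689e-04]
 [ 0.00000000e+00  0.00000000e+00  0.00000000e+00  1.00000000e+00]]<sys>:0: UserWarning: Gimbal lock detected. Setting third angle to zero since it is not possible to uniquely determine all angles.
```

View pics/w1.png

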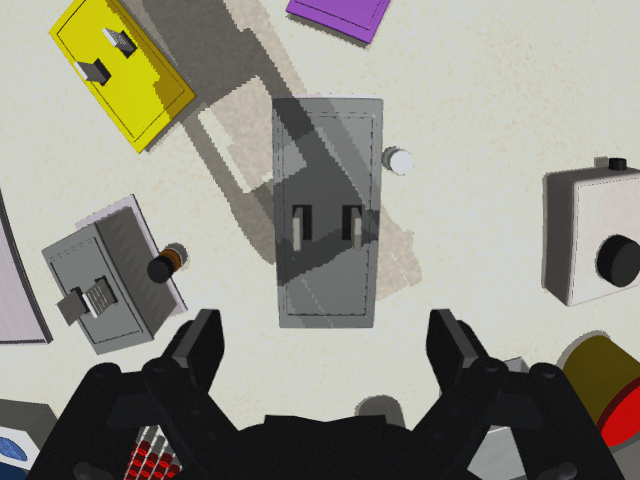

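The wrist picture shows the long cover centred ahead: plate corners about (273,98), (383,98), (373,328), (280,328), tabs at (297,228) and (357,228). I'll enlarge it.

```bash
python3 - <<'E'
import cv2
f=cv2.imread("pics/w1.png")
cv2.imwrite("pics/w1a.png",cv2.resize(f[85:125,260:400],None,fx=5,fy=5,interpolation=cv2.INTER_CUBIC))
cv2.imwrite("pics/w1b.png",cv2.resize(f[190:340,260:400],None,fx=4,fy=4,interpolation=cv2.INTER_CUBIC))
E
```

```text
(no output)
```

View pics/w1a.png

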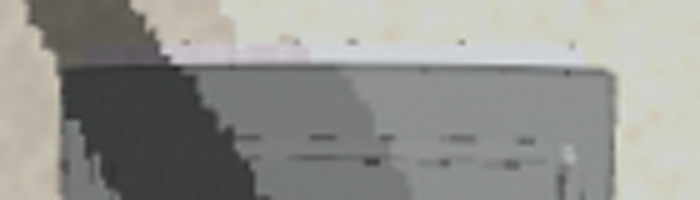

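View pics/w1b.png

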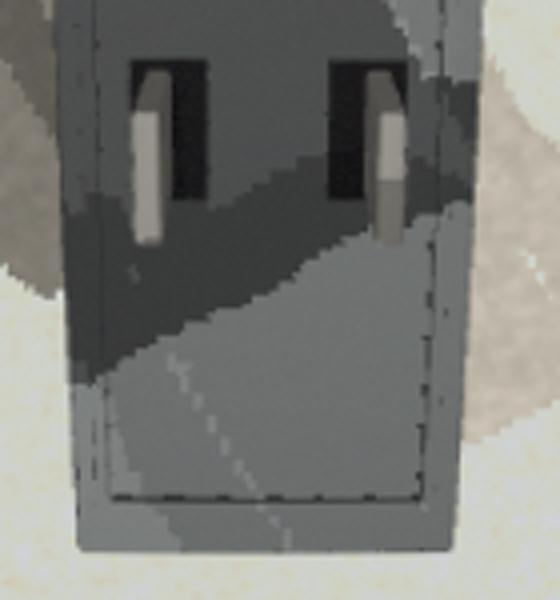

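```bash
cat >> h.py <<'E'
def wback(c,uv,z):
    f=240/np.tan(np.radians(c["fovy"])/2)
    uv=np.asarray(uv,float)-[c["cx"],c["cy"]]
    r=np.linalg.norm(uv,axis=1);th=r/f
    ray=np.c_[uv/r[:,None]*np.sin(th)[:,None],np.cos(th)]
    H=np.array(c["hand_eye"]);Rt=Ro.from_euler("xyz",c["r"]).as_matrix()
    o=Rt@H[:3,3]+c["p"];v=ray@(Rt@H[:3,:3]).T
    return o+v*((z-o[2])/v[:,2])[:,None]
E
python3 - <<'E'
from h import *
np.set_printoptions(precision=4,suppress=True)
c=pickle.load(open("w1.pkl","rb"))
uv=np.r_[crop([(62,66),(613,68)],5,260,85),crop([(453,551),(79,551)],4,260,190)]
B=wback(c,uv,.085);print(B,[np.linalg.norm(B[i]-B[i-1]) for i in range(4)],B.mean(0))
e=(B[2]+B[3]-B[0]-B[1]);print("yaw",np.arctan2(e[1],e[0]))
tb=crop([(133,108),(160,108),(162,243),(133,243),(378,110),(404,110),(403,243),(376,243)],4,260,190)
T=wback(c,tb,.121);print(T,T.mean(0),T[:4].mean(0)-T[4:].mean(0))
E
```

```text
[[0.4308 0.233  0.085 ]
 [0.4461 0.3184 0.085 ]
 [0.6458 0.2827 0.085 ]
 [0.6306 0.1969 0.085 ]] [np.float64(0.20300629625701774), np.float64(0.08675726982390528), np.float64(0.20289824280314217), np.float64(0.0871666335224581)] [0.5383 0.2578 0.085 ]
yaw -0.17798651778678043
[[0.5209 0.2357 0.121 ]
 [0.5218 0.2406 0.121 ]
 [0.5473 0.2359 0.121 ]
 [0.5463 0.2306 0.121 ]
 [0.529  0.2795 0.121 ]
 [0.5298 0.2841 0.121 ]
 [0.5551 0.2802 0.121 ]
 [0.5542 0.2752 0.121 ]] [0.538  0.2577 0.121 ] [-0.008  -0.0441  0.    ]
```

Wrist and top views agree: (0.538, 0.2575), yaw -0.178, with plate and tab sizes matching the long cover. Grasping next.

```bash
python3 - <<'E'
from h import *
from station import bot
import cv2
np.set_printoptions(precision=4,suppress=True)
o=tool(-.178)
bot.move_straight([.538,.2577,.15],o,vel=.12)
print(bot.current_eef_pos())
bot.move_straight([.538,.2577,.092],o,vel=.08)
print(bot.current_eef_pos(),bot.current_ft_force())
bot.move_gripper(0.03)
print(bot.current_grip_width(),bot.current_ft_force(),bot.current_eef_pos(),bot.current_time_s())
c=bot.capture("wrist");cv2.imwrite("pics/w2.png",c["frame"][:,:,::-1])
E
```

```text
[0.5386 0.2579 0.1511]
[0.5384 0.2578 0.0925] [0.4328 0.5172 0.4487]
0.03132093958685491 [-1.4663 -1.2626  7.326 ] [0.5391 0.258  0.0949] 5.4417<sys>:0: UserWarning: Gimbal lock detected. Setting third angle to zero since it is not possible to uniquely determine all angles.
```

View pics/w2.png

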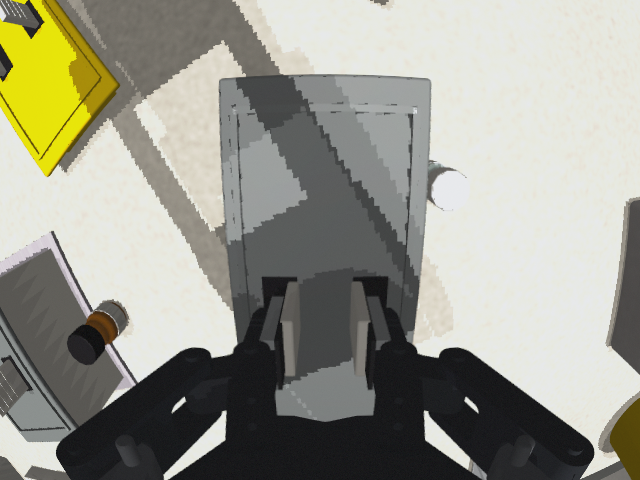

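Both tabs are between the pads, at width 31 mm. Lifting and checking.

```bash
python3 - <<'E'
from h import *
from station import bot
import cv2
np.set_printoptions(precision=4,suppress=True)
o=tool(-.178)
bot.move_straight([.538,.2577,.14],o,vel=.06)
print(bot.current_grip_width(),bot.current_ft_force(),bot.current_eef_pos())
bot.move_straight([.538,.2577,.24],o,vel=.15)
print(bot.current_grip_width(),bot.current_ft_force(),bot.current_torque(),bot.current_eef_pos())
pp=bot.current_eef_pos();rr=bot.current_eef_rot()
c=bot.capture("wrist");c["p"]=pp;c["r"]=rr
pickle.dump(c,open("w3.pkl","wb"));cv2.imwrite("pics/w3.png",c["frame"][:,:,::-1])
c=bot.capture("scene");cv2.imwrite("pics/s3.png",c["frame"][:,:,::-1])
print(bot.current_time_s())
E
```

```text
0.030832910542287952 [-0.2559 -0.0746 -0.7536] [0.5377 0.2576 0.1395]
0.03123072446701511 [ 0.2346  0.1283 -1.0483] [0.0208 0.042  0.0137] [0.5375 0.2575 0.2386]
7.3583<sys>:0: UserWarning: Gimbal lock detected. Setting third angle to zero since it is not possible to uniquely determine all angles.
```

View pics/w3.png

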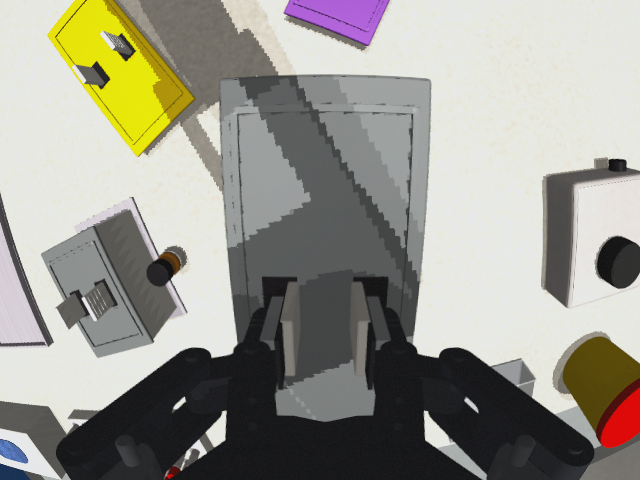

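View pics/s3.png

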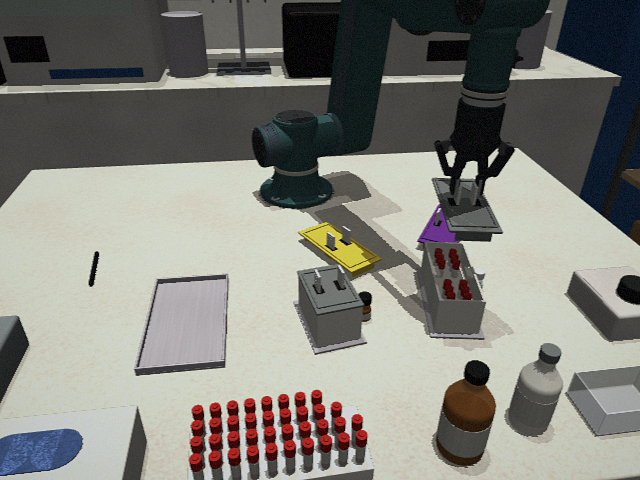

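The cover is off cleanly: tubes are visible in the carrier at (453,275) in the scene view, and its pose in the hand is unchanged between w2 and w3. Moving over the tray.

```bash
python3 - <<'E'
from h import *
from station import bot
import cv2
np.set_printoptions(precision=4,suppress=True)
o=tool(-.012)
bot.reach([.535,-.260,.24],o)
bot.pause(.2)
pp=bot.current_eef_pos();rr=bot.current_eef_rot()
c=bot.capture("wrist");c["p"]=pp;c["r"]=rr
pickle.dump(c,open("w4.pkl","wb"));cv2.imwrite("pics/w4.png",c["frame"][:,:,::-1])
print(pp,rr,bot.current_time_s(),bot.current_grip_width(),bot.current_ft_force())
E
```

```text
[ 0.5354 -0.2591  0.24  ] [-0.6093  1.5707  0.951 ] 9.4833 0.0310902930419704 [ 0.2885 -0.4088 -1.1168]<sys>:0: UserWarning: Gimbal lock detected. Setting third angle to zero since it is not possible to uniquely determine all angles.
```

View pics/w4.png

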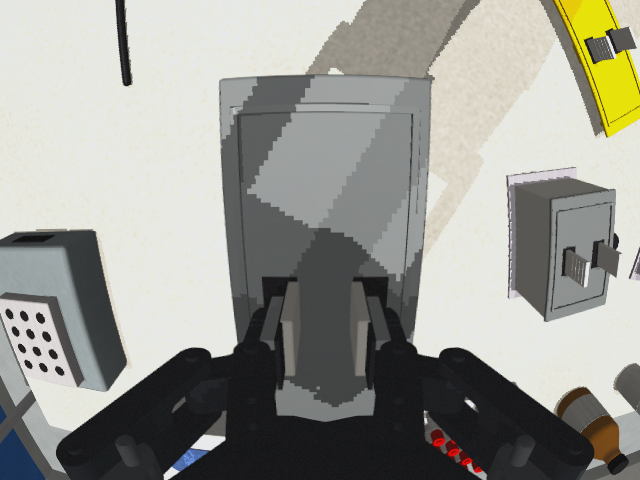

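The cover hides the tray here, so I'll cross-check the tray from the first scene picture.

```bash
python3 - <<'E'
import cv2
f=cv2.imread("pics/scene0.png")
cv2.imwrite("pics/s0t.png",cv2.resize(f[262:382,125:240],None,fx=5,fy=5,interpolation=cv2.INTER_CUBIC))
E
```

```text
(no output)
```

View pics/s0t.png

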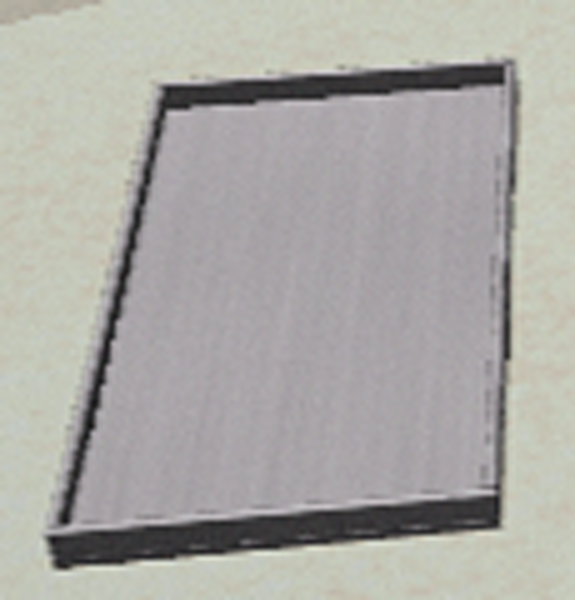

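```bash
python3 - <<'E'
from h import *
np.set_printoptions(precision=4,suppress=True)
s,t=d["scene"],d["top"]
us=crop([(48,535),(500,492),(515,61),(158,84)],5,125,262)
B=back(s,us,.016);print(B,B.mean(0),[np.linalg.norm(B[i]-B[i-1]) for i in range(4)])
tr=crop([(49,48),(341,49),(378,548),(72,551)],4,415,125)
us=us[[1,0,3,2]]
f=lambda q:np.r_[(proj(t,rect(*q,.26,.15,.016))-tr).ravel(),(proj(s,rect(*q,.26,.15,.016))-us).ravel()]
for g in (f,lambda q:f(q)[8:]):
    r=least_squares(g,[.535,-.26,0]);print(r.x,r.fun)
E
```

```text
[[ 0.6674 -0.3364  0.016 ]
 [ 0.6672 -0.1868  0.016 ]
 [ 0.413  -0.1857  0.016 ]
 [ 0.4106 -0.3339  0.016 ]] [ 0.5395 -0.2607  0.016 ] [np.float64(0.25674629305962243), np.float64(0.14957641439603908), np.float64(0.25427668183962465), np.float64(0.14823708645027314)]
[ 0.5364 -0.2607 -0.0091] [-0.4513 -0.8044  0.0378 -1.1141  1.1123  0.0567 -0.0914 -0.6672 -0.0387
 -0.0686 -0.1285 -0.7153  0.0182 -1.3585  0.5955 -1.6347]
[ 0.5385 -0.2608 -0.0053] [ 0.2011  0.7034 -0.1077  0.3434 -0.4165 -0.6533  0.3155 -1.1081]
```

The scene view gave x about 4 mm high for the cover too, where the wrist sided with the top view. So I take the tray at (0.535, -0.2605), yaw -0.010, and lower with force watch.

```bash
python3 - <<'E'
from h import *
from station import bot
import cv2
np.set_printoptions(precision=4,suppress=True)
o=tool(-.010);x,y=.536,-.2605
bot.move_straight([x,y,.06],o,vel=.12)
bot.pause(.2); f0=bot.current_ft_force()[2];print(f0,bot.current_eef_pos())
z=.046
bot.move_straight([x,y,z],o,vel=.05)
while z>.034:
    f=bot.current_ft_force()[2]-f0
    print(z,f,bot.current_eef_pos())
    if f>2.0: break
    z-=.001; bot.move_straight([x,y,z],o,vel=.03)
print(bot.current_time_s(),bot.current_eef_rot())
c=bot.capture("scene");cv2.imwrite("pics/s5.png",c["frame"][:,:,::-1])
E
```

```text
-1.5908499170487256 [ 0.5363 -0.2607  0.0606]
0.046 0.6361371365964411 [ 0.5355 -0.2602  0.0451]
0.045 -0.4741756718878658 [ 0.5361 -0.2606  0.0452]
0.044 0.14117620871022685 [ 0.536  -0.2605  0.044 ]
0.043 -0.17397271204563292 [ 0.5359 -0.2605  0.0429]
0.041999999999999996 -0.447873134496376 [ 0.5359 -0.2605  0.0419]
0.040999999999999995 0.26722194167562785 [ 0.5359 -0.2605  0.0409]
0.039999999999999994 -0.26776690879039844 [ 0.5359 -0.2605  0.0399]
0.03899999999999999 0.1292684520326588 [ 0.5361 -0.2606  0.0391]
0.03799999999999999 5.515167430848935 [ 0.5362 -0.2606  0.0389]
13.7667 [-2.1793  1.5701 -0.6185]<sys>:0: UserWarning: Gimbal lock detected. Setting third angle to zero since it is not possible to uniquely determine all angles.
```

View pics/s5.png

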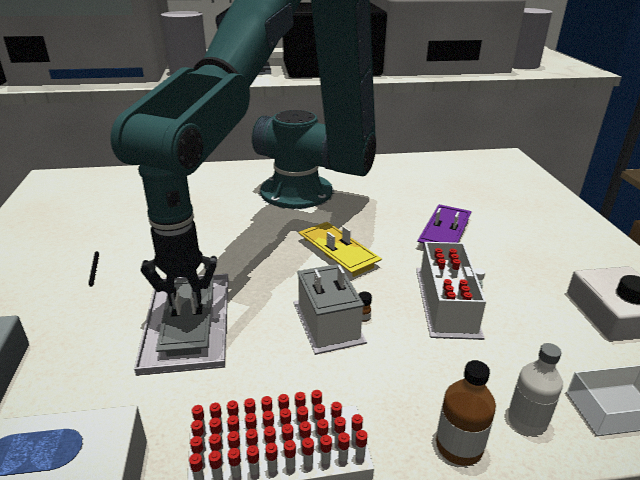

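Contact came at 0.0389, as predicted. I'll release, retreat up, and inspect.

```bash
python3 - <<'E'
from h import *
from station import bot
import cv2
o=tool(-.010)
bot.move_gripper(0.085)
print(bot.current_grip_width(),bot.current_ft_force())
bot.move_straight([.536,-.2605,.10],o,vel=.08)
bot.move_straight([.536,-.2605,.24],o,vel=.15)
bot.pause(.2)
pp=bot.current_eef_pos();rr=bot.current_eef_rot()
c=bot.capture("wrist");c["p"]=pp;c["r"]=rr
pickle.dump(c,open("w6.pkl","wb"));cv2.imwrite("pics/w6.png",c["frame"][:,:,::-1])
f=c["frame"][:,:,::-1]
c=bot.capture("scene");cv2.imwrite("pics/s6.png",c["frame"][:,:,::-1])
print(pp,bot.current_time_s(),bot.current_ft_force())
E
```

```text
0.08489212103347273 [ 4.97859981e-01  1.60215708e-04 -8.82331405e-02]
[ 0.53559062 -0.26028051  0.23862853] 16.7 [-0.31712717  0.40093021  0.28570088]<sys>:0: UserWarning: Gimbal lock detected. Setting third angle to zero since it is not possible to uniquely determine all angles.
```

View pics/w6.png

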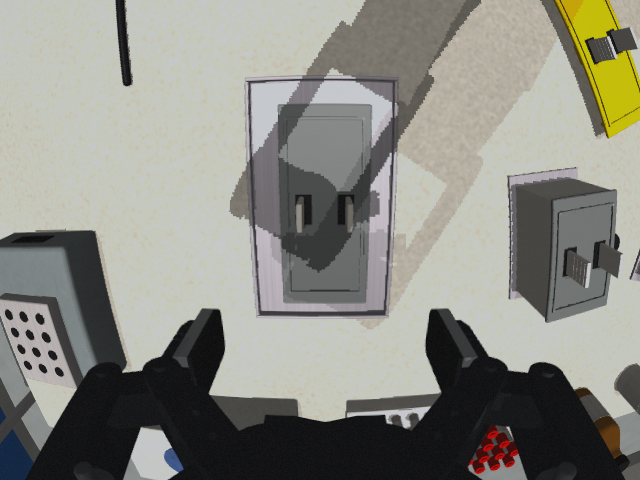

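View pics/s6.png

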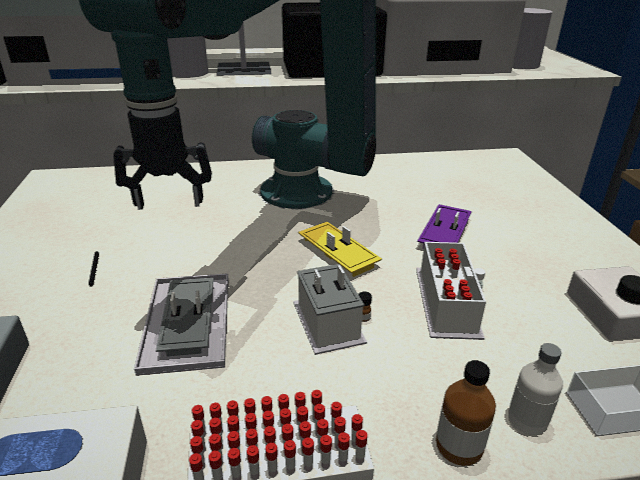

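Cover sits in the tray, upright; the wrist view shows the tray corners at about (246,78), (397,78), (387,317), (258,317) and plate corners at (279,104), (372,104), (367,303), (283,303). I'll quantify that.

```bash
python3 - <<'E'
import cv2
f=cv2.imread("pics/w6.png")
cv2.imwrite("pics/w6a.png",cv2.resize(f[70:120,235:410],None,fx=4.5,fy=4.5,interpolation=cv2.INTER_CUBIC))
cv2.imwrite("pics/w6b.png",cv2.resize(f[280:325,235:410],None,fx=4.5,fy=4.5,interpolation=cv2.INTER_CUBIC))
E
```

```text
(no output)
```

View pics/w6a.png

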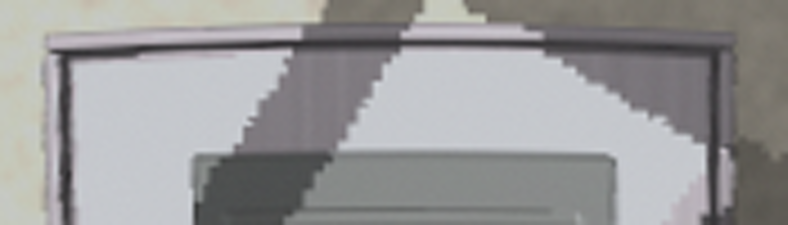

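View pics/w6b.png

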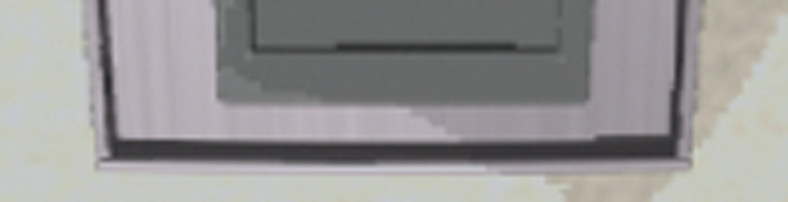

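```bash
python3 - <<'E'
from h import *
np.set_printoptions(precision=4,suppress=True)
c=pickle.load(open("w6.pkl","rb"))
def rep(n,uv,z):
    B=wback(c,uv,z);e=B[2]+B[3]-B[0]-B[1]
    print(n,B.mean(0),"yaw",np.arctan2(e[1],e[0]),[round(float(np.linalg.norm(B[i]-B[i-1])),4) for i in range(4)])
s=4.5
rep("tray",np.r_[crop([(48,35),(733,35)],s,235,70),crop([(692,170),(97,170)],s,235,280)],.016)
rep("cov",np.r_[crop([(193,154),(614,154)],s,235,70),crop([(590,102),(217,102)],s,235,280)],.029)
E
```

```text
tray [ 0.5345 -0.263   0.016 ] yaw -0.00877379310469898 [0.2581, 0.1479, 0.2578, 0.15]
cov [ 0.5355 -0.2604  0.029 ] yaw -0.010959369070730774 [0.2028, 0.0872, 0.2028, 0.0883]
```

```bash
python3 -c "
from station import bot
print(bot.sign_off(),bot.current_time_s())"
```

```text
the job is handed in; nothing more can be done
the job is handed in; nothing more can be done
```

The long carrier's cover is off and standing flat and upright in the steel tray, and I handed the job in at about 16.7 s on the robot's clock (limit 38 s). I squeezed both tabs, lifted the cover clear, lowered it until it touched the floor of the tray at about 5.5 N, then let go and withdrew.

- **Placement:** the last wrist-camera view puts the cover's centre about 1 mm off the tray's along its length and 2.6 mm across. It is lined up to within 0.002 rad. The first tray measurement put the cross error near 0, so the true figure is probably 0–3 mm.
- **Leaving the rest alone:** in the last scene picture the short cover, the purple and yellow look-alikes and the tubes look undisturbed.
- **Disagreement:** the scene camera put both the cover and the tray about 4 mm farther in x than the top camera did. The wrist camera agreed with the top one, so I used those two.
- **Grip reading:** the gripper read about 31 mm while squeezing, where 34 mm was expected. The hold did not shift, and the cover came off cleanly.

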